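Find the lens canister that is not empty

TASK

Three identical canisters stand on the microscope bench: one has an objective lens inside and is about four times as heavy as the two empty ones. Lift them to feel which is the heavy one and stand it upright inside the blue foam-lined tray. Leave the two empty ones standing upright on the bench, and put canisters down gently: never drop one or knock one over.

Things in the scene. Friction and masses are not known exactly. Their poses are not given: they have to be found in the camera images.
- canister_a: one of three canisters that look exactly alike: upright black cylinder 46 mm in diameter and 74 mm tall in all, green band round the middle, ribbed yellow cap on the upper 24 mm. Loose on the bench, rigid, cap fixed on. Exactly one of the three (it cannot be told by looking or by where it stands) holds a lens and weighs about 0.50 kg; the other two are empty and weigh about 0.13 kg each (all within 15 %). Origin: centre of the underside; z axis: up along the canister.
- canister_b: one of three canisters that look exactly alike: upright black cylinder 46 mm in diameter and 74 mm tall in all, green band round the middle, ribbed yellow cap on the upper 24 mm. Loose on the bench, rigid, cap fixed on. Exactly one of the three (it cannot be told by looking or by where it stands) holds a lens and weighs about 0.50 kg; the other two are empty and weigh about 0.13 kg each (all within 15 %). Origin: centre of the underside; z axis: up along the canister.
- canister_c: one of three canisters that look exactly alike: upright black cylinder 46 mm in diameter and 74 mm tall in all, green band round the middle, ribbed yellow cap on the upper 24 mm. Loose on the bench, rigid, cap fixed on. Exactly one of the three (it cannot be told by looking or by where it stands) holds a lens and weighs about 0.50 kg; the other two are empty and weigh about 0.13 kg each (all within 15 %). Origin: centre of the underside; z axis: up along the canister.
- tray: blue open tray fixed to the bench, 140 x 140 mm outside and 28 mm high, walls 5 mm thick (130 x 130 mm inside), with a flat, firm, pale grey foam floor whose top is 10 mm above the bench. Origin: centre of the underside, at bench height; z up, x and y along the walls.

How it is judged (in metres and radians):
At the end, for the whole second after the job is handed in: The heavy canister (known by its weight, over 2.9 N, on the tray) stands on the tray's foam floor, its centre within 50 mm of the tray's centre along each wall (anywhere inside); the two empty ones stand on the bench; all three upright within 10 degrees, at rest and released (angle between each of canister_a, canister_b, canister_c's own z axis and vertical below 0.17 rad and linear speed of each of canister_a, canister_b, canister_c below 0.03 m/s and contact force between the fingers and canister_a below 0.1 N and contact force between the fingers and canister_b below 0.1 N and contact force between the fingers and canister_c below 0.1 N and ((x of canister_a in the frame of tray between -0.05 and 0.05 m and y of canister_a in the frame of tray between -0.05 and 0.05 m and z of canister_a in the frame of tray between 0.005 and 0.016 m and contact force between canister_a and tray above 2.9 N and height (world z) of canister_b between -0.005 and 0.005 m and height (world z) of canister_c between -0.005 and 0.005 m) or (x of canister_b in the frame of tray between -0.05 and 0.05 m and y of canister_b in the frame of tray between -0.05 and 0.05 m and z of canister_b in the frame of tray between 0.005 and 0.016 m and contact force between canister_b and tray above 2.9 N and height (world z) of canister_a between -0.005 and 0.005 m and height (world z) of canister_c between -0.005 and 0.005 m) or (x of canister_c in the frame of tray between -0.05 and 0.05 m and y of canister_c in the frame of tray between -0.05 and 0.05 m and z of canister_c in the frame of tray between 0.005 and 0.016 m and contact force between canister_c and tray above 2.9 N and height (world z) of canister_a between -0.005 and 0.005 m and height (world z) of canister_b between -0.005 and 0.005 m))); the robot touches nothing.
It fails at once if a canister is dropped or knocked over (it moves faster than 0.7 m/s, a fall of about 25 mm, with no finger touching it, or tips beyond 45 degrees) ((linear speed of canister_a above 0.7 m/s and contact force between the fingers and canister_a below 0.1 N) or (linear speed of canister_b above 0.7 m/s and contact force between the fingers and canister_b below 0.1 N) or (linear speed of canister_c above 0.7 m/s and contact force between the fingers and canister_c below 0.1 N) or angle between any of canister_a, canister_b, canister_c's own z axis and vertical above 0.785 rad).
It also fails if it takes over 70 s, if anything falls off the work surface, if the arm or the gripper's body presses on something with over 40 N, if the wrist force passes 120 N, or if a joint passes its speed limit or range.

ROBOT

A 7-joint arm with a two-finger parallel gripper is mounted at the origin on the work surface. World frame = base frame: x ahead of the robot, y to its left, z up, the work surface at z = 0. Lengths are in mm, angles in rad, forces in N, time in s.
With the tool pointing down it reaches from about 400 to 900 mm from the base axis. Payload 5.5 kg.
Tool frame: the origin (TCP) lies at the very end of the fingers, on their centre line; the grasp point (between the pads) lies 19 mm behind it; x points along the fingers, y is the direction in which the jaws open and shut, and the axes are right-handed (so a half turn about x gives the same grasp; the last joint's range is limited). The gripper opens to 92 mm and grips with 3 to 60 N. Pads are 19 mm wide; open, the fingers measure 130 mm over their backs; the gripper's body (75 mm by 190 mm) begins 47 mm behind the grasp point.
Start: joints at [1.564, 0.501, -0.427, 1.55, 0.221, 1.138, -0.21], TCP at [173.284, -626.476, 226.729] pointing down, gripper open.
Joint ranges: [-2.88, 2.88], [-0.31, 2.03], [-1.54, 1.56], [0.2, 2.42], [-1.41, 4.55], [0.19, 2.02], [-2.57, 2.57]. Speed limits (rad/s): [2.57, 2.57, 3.14, 3.14, 3.14, 3.14, 3.14].

INTERFACE

Orientations are given as a 3x3 rotation matrix whose columns are the frame's x, y, z axes.
In Python, from bench import env gives the robot as it stands.
- The arm moves only by the tool drive_tool, never from a script. Its argument "plan" is a list of rows, each a list of 7 numbers: the turn, a rotation vector about the world's x, y, z in rad, then the shift along the world's x, y, z in mm, then the finger opening in mm, from 0 to 91.8. A call has 1 to 12 rows; each row shifts and turns the commanded pose from where the row before left it; what a row does not reach is not made up. A row lasts 1/8 s, in which the tool goes at most 62.5 mm and 10.7 degrees, less where a joint would pass 70% of its speed; a pose out of reach is approached as far as the arm can. A call with a gripper value outside its range is refused whole. The fingers move at their own pace and stop on an object; "grip_force" is the grip in N (left out, the last holds). Time passes only in rows, so rows that do not move let the fingers close. It gives the time, the measured TCP pose, the force and the opening at its end, in the units of the state.
- env.state(): the state, without advancing time (a new reading comes with each control period).
- env.read_camera(name): name is "scene" or "side" or "wrist"; returns a dict with "image" (384x512x3 uint8, blue, green, red), "range_z" (384x512 float32, mm along the optical axis (not along the pixel's ray), 0 where there is no reading), "intrinsics" (3x3 intrinsics, pixels), "k1" (the pictures are not rectified: a ray, as slopes to the right and down, at radius r is drawn at 1 + k1 r^2 times it, then the intrinsics apply), "rvec" (rotation vector, rad) and "tvec" (3), from world to camera coordinates, as OpenCV has them. Camera axes: x right, y down, z forward; pixel columns grow to the right and rows downward; lengths in mm; the calibration is good to about 2 mm. A picture is of the moment at which its call begins.
- env.hand_in(): hands the job in, once; it reports no verdict.
The state is a dict: "time": time; "qpos": joint angles; "joint_velocities": joint speeds; "joint_efforts": joint torques, N m; "tool_pos": TCP position; "ee_rot": TCP orientation; "force": force on the tool from outside, world axes, zero at the start; "torque": the same for the moment, N m; "width": opening from 0.0 (shut) to 1.0 (fully open).
Only numpy, scipy, OpenCV 4.12 (cv2) and the standard library are available. Lean on these libraries where they do the work, as an engineer would, in place of code of your own. Each camera call takes 0.05 s, during which the arm holds its last target. There are 200 camera calls.

## Working session

There is one attempt and no reset: what is moved stays moved. The work goes in short steps, Python scripts to look and compute and a tool call to move; the robot and the scene stay as the last step left them, time stands still between calls to the robot, and variables do not carry over. Pictures are saved under pics/ and viewed, about 8 in all and at most 12, crops included, and the job is handed in when it is done.

Besides the shell and the picture viewer there is one more tool, called after "Request:" in YAML: its name, and indented under it one key for each argument. drive_tool: Moves the arm, as the interface text tells. Its arguments: {"type":"object","properties":{"plan":{"type":"array"},"grip_force":{"type":"number"}},"required":["plan"]}

```bash
mkdir -p pics; cat > h.py <<'E'
import numpy as np,cv2
from bench import env
def cam(n):
    c=env.read_camera(n); c['R']=cv2.Rodrigues(np.array(c['rvec'],float))[0]; c['t']=np.array(c['tvec'],float).ravel(); return c
def rays(c,uv):
    K=np.array(c['intrinsics']);uv=np.atleast_2d(uv).astype(float)
    d=np.c_[(uv[:,0]-K[0,2])/K[0,0],(uv[:,1]-K[1,2])/K[1,1]];s=d.copy()
    for _ in range(10): s=d/(1+c['k1']*(s**2).sum(1,keepdims=True))
    return np.c_[s,np.ones(len(s))]
def pts(c,uv,z):
    return (rays(c,uv)*np.atleast_1d(z)[:,None]-c['t'])@c['R']
def plane(c,uv,h):
    d=rays(c,uv)@c['R'];o=-c['R'].T@c['t'];return o+d*((h-o[2])/d[:,2])[:,None]
def blobs(c,kind,amin=60):
    h=cv2.cvtColor(c['image'],cv2.COLOR_BGR2HSV)
    lo,hi={'y':((20,110,90),(36,255,255)),'b':((100,110,50),(125,255,255))}[kind]
    m=cv2.inRange(h,lo,hi);n,l,s,ce=cv2.connectedComponentsWithStats(m)
    for i in range(1,n):
        if s[i,4]>amin:
            v,u=np.nonzero((l==i)&(c['range_z']>0));P=pts(c,np.c_[u,v],c['range_z'][v,u])
            top=P[P[:,2]>np.percentile(P[:,2],98)-4]
            print(kind,'px',ce[i].round(),'area',s[i,4],'min',P.min(0).round(),'max',P.max(0).round(),'topmid',((top.min(0)+top.max(0))/2).round(1),len(top))
E
python3 - <<'E'
from h import *
s=env.state();print(s)
ims=[]
for n in('scene','side'):
    c=cam(n);ims.append(c['image']);print(n,(-c['R'].T@c['t']).round());blobs(c,'y');blobs(c,'b',200)
cv2.imwrite('pics/a.png',cv2.resize(np.vstack(ims),(800,1200))[:1200]);cv2.imwrite('pics/a.png',cv2.resize(np.hstack(ims),(800,300)))
E
```

```text
{'time': 0.0, 'qpos': array([ 1.56421713,  0.50188109, -0.42676826,  1.55140985,  0.22080974,
        1.13829418, -0.2103073 ]), 'joint_velocities': array([-0.00053416, -0.00167453,  0.00075032,  0.00158989,  0.00084886,
       -0.00060472,  0.00052373]), 'joint_efforts': array([ 8.32085498e-04, -5.66595304e+01, -5.81588298e+00, -2.79117554e+01,
       -6.86308695e-02,  3.09133879e-02,  1.85757149e-04]), 'tool_pos': array([ 172.99681076, -625.84871627,  225.67218844]), 'ee_rot': array([[-4.56876429e-04,  2.66540872e-01, -9.63823508e-01],
       [ 1.88180381e-03, -9.63821673e-01, -2.66541257e-01],
       [-9.99998125e-01, -1.93550316e-03, -6.12302232e-05]]), 'force': array([-0.87654803,  0.50467671, -0.3042219 ]), 'torque': array([0.01812941, 0.0162314 , 0.02018655]), 'width': 0.9992704366342104}
scene [1246.  316.  735.]
y px [229. 145.] area 99 min [ 471. -122.   72.] max [507. -85.  79.] topmid [ 489.1 -103.2   76.3] 95
y px [295. 158.] area 109 min [442.  52.  72.] max [479.  90.  79.] topmid [460.6  71.3  76.4] 100
y px [252. 195.] area 156 min [610.  11.  71.] max [648.  50.  78.] topmid [628.7  30.5  76. ] 144
side [ 514. -546.  600.]
y px [209. 158.] area 244 min [430.  49.   1.] max [482. 142.  77.] topmid [461.2  71.5  74.7] 193
y px [287. 165.] area 271 min [608.   8.  53.] max [650.  52.  77.] topmid [628.9  30.3  74.6] 205
y px [224. 217.] area 389 min [ 461. -127.   -2.] max [510. -18.  76.] topmid [ 488.7 -103.4   73.5] 313
b px [205. 129.] area 780 min [361. 188.  -1.] max [519. 344.  31.] topmid [440.8 266.4  28.2] 215
```

View pics/a.png

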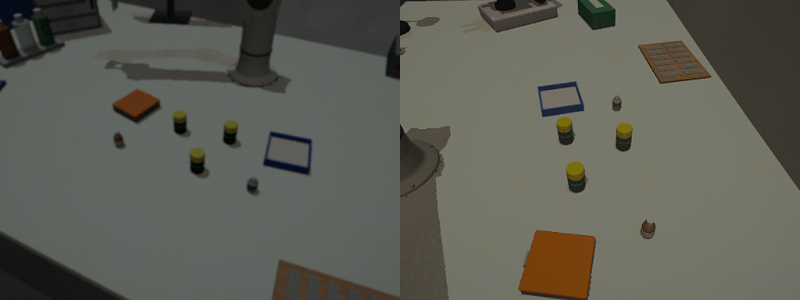

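The side view shows three yellow-capped canisters and the blue tray. Canister positions are about (489,-103), (461,71) and (629,30), and the tray centre is about (440,266). I'll move above the first canister.

Request:
drive_tool:
  plan:
    - [0, 0, 0, 15, 25, 0, 91.8]
    - [0, 0, 0, 28, 46, 0, 91.8]
    - [0, 0, 0, 28, 46, 0, 91.8]
    - [0, 0, 0, 28, 46, 0, 91.8]
    - [0, 0, 0, 28, 46, 0, 91.8]
    - [0, 0, 0, 28, 46, 0, 91.8]
    - [0, 0, 0, 28, 46, 0, 91.8]
    - [0, 0, 0, 28, 46, 0, 91.8]
    - [0, 0, 0, 28, 46, 0, 91.8]
    - [0, 0, 0, 28, 46, 0, 91.8]
    - [0, 0, 0, 28, 46, 0, 91.8]
    - [0, 0, 0, 20, 38, -15, 91.8]
  grip_force: 25

```text
time: 1.6
tool_pos: [490.1, -101.5, 212.5]
ee_rot: [[0.003, 0.268, -0.964], [-0.001, -0.964, -0.268], [-1.0, 0.001, -0.002]]
force: [0.2, -0.3, -0.8]
width: 1.002
```

```bash
python3 - <<'E'
from h import *
s=env.state();print(s['time'],s['tool_pos'],s['ee_rot'].round(3),s['qpos'].round(2),s['force'].round(2))
c=cam('wrist');blobs(c,'y');cv2.imwrite('pics/w1.png',c['image'])
c=cam('side');blobs(c,'y')
E
```

```text
1.6 [ 490.05343367 -101.51568211  212.46031723] [[ 0.003  0.268 -0.964]
 [-0.001 -0.964 -0.268]
 [-1.     0.001 -0.002]] [ 0.79  0.3  -0.75  1.93  0.24  1.   -1.37] [ 0.18 -0.26 -0.81]
y px [157.  10.] area 988 min [606.   7.  55.] max [634.  47.  77.] topmid [617.5  27.6  74.7] 687
y px [ 81. 160.] area 1630 min [412.  49.   1.] max [484. 101.  77.] topmid [461.   70.8  74.7] 1426
y px [254. 180.] area 1532 min [ 467. -124.   63.] max [511. -81.  77.] topmid [ 488.6 -102.5   74.8] 1444
y px [287. 166.] area 315 min [608.   8.  52.] max [650.  51.  76.] topmid [628.8  29.2  74.2] 211
y px [221. 219.] area 293 min [ 462. -127.   -2.] max [500. -15.  76.] topmid [ 481.7 -104.1   73.2] 206
```

View pics/w1.png

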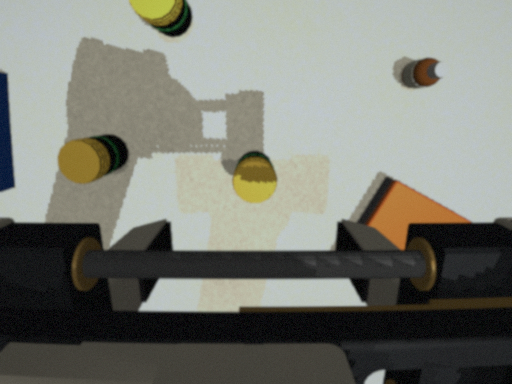

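The wrist view shows canister A at (254,180), centred between the fingers, with clear space around it. I'll descend and grip.

Request:
drive_tool:
  plan:
    - [0, 0, 0, -1, -1, -25, 91.8]
    - [0, 0, 0, 0, 0, -35, 91.8]
    - [0, 0, 0, 0, 0, -35, 91.8]
    - [0, 0, 0, 0, 0, -30, 91.8]
    - [0, 0, 0, 0, 0, -25, 91.8]
    - [0, 0, 0, 0, 0, -18, 91.8]
    - [0, 0, 0, 0, 0, -12, 91.8]
    - [0, 0, 0, 0, 0, 0, 70]
    - [0, 0, 0, 0, 0, 0, 55]
    - [0, 0, 0, 0, 0, 0, 40]
    - [0, 0, 0, 0, 0, 0, 40]
    - [0, 0, 0, 0, 0, 0, 40]

```text
time: 3.2
tool_pos: [487.4, -104.5, 32.0]
ee_rot: [[0.0, 0.266, -0.964], [-0.0, -0.964, -0.266], [-1.0, 0.0, -0.0]]
force: [0.5, 1.0, 0.8]
width: 0.508
```

Request:
drive_tool:
  plan:
    - [0, 0, 0, 0, 0, 0, 40]
    - [0, 0, 0, 0, 0, 3, 40]
    - [0, 0, 0, 0, 0, 6, 40]
    - [0, 0, 0, 0, 0, 6, 40]
    - [0, 0, 0, 0, 0, 0, 40]
    - [0, 0, 0, 0, 0, 0, 40]
    - [0, 0, 0, 0, 0, 0, 40]
    - [0, 0, 0, 0, 0, 0, 40]

```text
time: 4.2
tool_pos: [487.2, -104.4, 46.6]
ee_rot: [[-0.0, 0.267, -0.964], [0.0, -0.964, -0.267], [-1.0, -0.0, 0.0]]
force: [-0.1, -0.5, -1.2]
width: 0.492
```

```bash
python3 - <<'E'
from h import *
for _ in range(4):
    c=cam('side');s=env.state();print(s['force'].round(2),s['torque'].round(3),s['joint_efforts'].round(2),s['tool_pos'],s['width'])
blobs(c,'y')
E
```

```text
[-0.18 -0.   -0.89] [-0.009  0.014 -0.013] [ 1.000e-02 -4.665e+01 -7.970e+00 -1.804e+01 -1.000e-02 -8.000e-02
 -0.000e+00] [ 487.1618371  -104.42187187   46.59012414] 0.49704543363336
[ 0.04 -0.32 -0.8 ] [ 0.013  0.042 -0.007] [ 1.000e-02 -4.664e+01 -7.970e+00 -1.804e+01 -1.000e-02 -8.000e-02
 -0.000e+00] [ 487.17213297 -104.39583939   46.58134466] 0.49877415445227363
[-0.62 -0.03 -1.65] [-0.    -0.019 -0.004] [ 1.000e-02 -4.663e+01 -7.970e+00 -1.804e+01 -1.000e-02 -8.000e-02
 -0.000e+00] [ 487.23634257 -104.41419663   46.62653741] 0.5001063238132256
[ 0.44 -0.15 -1.29] [-0.02  -0.009 -0.049] [ 0.000e+00 -4.662e+01 -7.970e+00 -1.804e+01 -1.000e-02 -8.000e-02
 -0.000e+00] [ 487.22816177 -104.43399037   46.64965729] 0.4935866828049188
y px [287. 166.] area 316 min [608.   7.  51.] max [650.  52.  77.] topmid [629.   30.5  74.5] 207
```

Canister A feels light: the wrist reads about -1.2 N, matching 0.13 kg. I'll set it down and go to B.

Request:
drive_tool:
  plan:
    - [0, 0, 0, 0, 0, -6, 40]
    - [0, 0, 0, 0, 0, -5, 40]
    - [0, 0, 0, 0, 0, -3, 40]
    - [0, 0, 0, 0, 0, -1, 40]
    - [0, 0, 0, 0, 0, 0, 40]
    - [0, 0, 0, 0, 0, 0, 55]
    - [0, 0, 0, 0, 0, 0, 75]
    - [0, 0, 0, 0, 0, 0, 91.8]
    - [0, 0, 0, 0, 0, 0, 91.8]

```text
time: 5.52
tool_pos: [487.3, -104.5, 31.7]
ee_rot: [[0.0, 0.267, -0.964], [0.0, -0.964, -0.267], [-1.0, -0.0, -0.0]]
force: [0.1, -0.1, -0.3]
width: 0.879
```

Request:
drive_tool:
  plan:
    - [0, 0, 0, 0, 0, 15, 91.8]
    - [0, 0, 0, 0, 0, 35, 91.8]
    - [0, 0, 0, 0, 0, 40, 91.8]
    - [0, 0, 0, 0, 0, 40, 91.8]
    - [0, 0, 0, 0, 20, 30, 91.8]
    - [0, 0, 0, -6, 35, 0, 91.8]
    - [0, 0, 0, -7, 40, 0, 91.8]
    - [0, 0, 0, -7, 40, 0, 91.8]
    - [0, 0, 0, -6, 40, 0, 91.8]
    - [0, 0, 0, 0, 0, 0, 91.8]

```text
time: 6.78
tool_pos: [460.7, 74.3, 193.0]
ee_rot: [[0.002, 0.273, -0.962], [0.001, -0.962, -0.273], [-1.0, -0.0, -0.002]]
force: [0.5, -0.9, -0.7]
width: 0.999
```

```bash
python3 - <<'E'
from h import *
s=env.state();print(s['time'],s['tool_pos'],s['qpos'].round(2),s['force'].round(2))
c=cam('wrist');blobs(c,'y')
c=cam('side');blobs(c,'y')
E
```

```text
6.775 [460.71745848  74.29169132 192.9794938 ] [ 0.52  0.28 -0.84  2.02  0.25  0.95 -1.75] [ 0.54 -0.85 -0.72]
y px [357.  18.] area 1926 min [606.  10.  55.] max [641.  53.  77.] topmid [624.1  31.1  74.8] 1631
y px [256. 182.] area 1752 min [440.  51.  59.] max [484.  94.  77.] topmid [461.4  72.3  74.8] 1643
y px [434. 203.] area 1669 min [ 468. -125.   57.] max [511.  35. 266.] topmid [490.  -45.3 169.7] 1378
y px [206. 159.] area 138 min [430.  49.  -0.] max [465. 144.  77.] topmid [450.1  71.6  74.5] 93
y px [287. 166.] area 297 min [608.   7.  52.] max [650.  51.  77.] topmid [629.3  30.   74.5] 206
y px [224. 218.] area 425 min [ 462. -128.   -2.] max [510. -17.  76.] topmid [ 488.6 -105.6   73.3] 320
```

A stands undisturbed. I'll descend on B.

Request:
drive_tool:
  plan:
    - [0, 0, 0, 0, 1, -20, 91.8]
    - [0, 0, 0, 0, 0, -30, 91.8]
    - [0, 0, 0, 0, 0, -30, 91.8]
    - [0, 0, 0, 0, 0, -30, 91.8]
    - [0, 0, 0, 0, 0, -25, 91.8]
    - [0, 0, 0, 0, 0, -15, 91.8]
    - [0, 0, 0, 0, 0, -10, 91.8]
    - [0, 0, 0, 0, 0, 0, 70]
    - [0, 0, 0, 0, 0, 0, 55]
    - [0, 0, 0, 0, 0, 0, 40]
    - [0, 0, 0, 0, 0, 0, 40]
    - [0, 0, 0, 0, 0, 0, 40]

```text
time: 8.38
tool_pos: [461.5, 71.5, 32.0]
ee_rot: [[0.001, 0.267, -0.964], [-0.0, -0.964, -0.267], [-1.0, 0.0, -0.0]]
force: [-0.8, 0.5, 0.5]
width: 0.504
```

Request:
drive_tool:
  plan:
    - [0, 0, 0, 0, 0, 0, 40]
    - [0, 0, 0, 0, 0, 3, 40]
    - [0, 0, 0, 0, 0, 6, 40]
    - [0, 0, 0, 0, 0, 6, 40]
    - [0, 0, 0, 0, 0, 0, 40]
    - [0, 0, 0, 0, 0, 0, 40]
    - [0, 0, 0, 0, 0, 0, 40]
    - [0, 0, 0, 0, 0, 0, 40]

```text
time: 9.38
tool_pos: [461.1, 71.6, 46.6]
ee_rot: [[-0.0, 0.267, -0.964], [0.0, -0.964, -0.267], [-1.0, -0.0, 0.0]]
force: [-0.2, 0.2, -3.9]
width: 0.497
```

```bash
python3 - <<'E'
from h import *
for _ in range(4):
    c=cam('side');s=env.state();print(s['force'].round(2),s['joint_efforts'].round(2),s['tool_pos'],s['width'])
blobs(c,'b',200)
h=cv2.cvtColor(c['image'],cv2.COLOR_BGR2HSV);m=cv2.inRange(h,(100,110,50),(125,255,255))
n,l,st,_=cv2.connectedComponentsWithStats(m);i=1+np.argmax(st[1:,4]);v,u=np.nonzero(l==i)
P=plane(c,np.c_[u,v],28).astype(np.float32)[:,:2];print(cv2.minAreaRect(P))
E
```

```text
[-0.79  0.02 -4.17] [ 1.000e-02 -4.459e+01 -8.510e+00 -1.805e+01  1.000e-02 -9.000e-02
 -0.000e+00] [461.1963731   71.55316626  46.61894028] 0.4959232444216455
[ 0.25 -0.36 -4.77] [ 1.000e-02 -4.458e+01 -8.510e+00 -1.805e+01  1.000e-02 -9.000e-02
 -0.000e+00] [461.1693566   71.5251212   46.61676226] 0.4995953452098493
[-0.21 -0.64 -5.1 ] [ 1.000e-02 -4.457e+01 -8.510e+00 -1.805e+01  1.000e-02 -9.000e-02
 -0.000e+00] [461.21186968  71.54564705  46.64736096] 0.5010501451892585
[-0.05  0.49 -4.3 ] [ 0.000e+00 -4.457e+01 -8.510e+00 -1.805e+01  1.000e-02 -9.000e-02
 -0.000e+00] [461.2062045   71.55719533  46.66145577] 0.49754609378719705Traceback (most recent call last):
  File "<stdin>", line 7, in <module>
cv2.error: OpenCV(4.12.0) /io/opencv/modules/imgproc/src/convhull.cpp:143: error: (-215:Assertion failed) total >= 0 && (depth == CV_32F || depth == CV_32S) in function 'convexHull'
```

B reads about -4.5 N, so it is the heavy one. I'll carry it over the tray.

Request:
drive_tool:
  plan:
    - [0, 0, 0, 0, 0, 10, 40]
    - [0, 0, 0, 0, 0, 18, 40]
    - [0, 0, 0, 0, 5, 18, 40]
    - [0, 0, 0, -2, 15, 10, 40]
    - [0, 0, 0, -3, 30, 4, 40]
    - [0, 0, 0, -4, 35, 0, 40]
    - [0, 0, 0, -4, 35, 0, 40]
    - [0, 0, 0, -4, 35, 0, 40]
    - [0, 0, 0, -3, 25, 0, 40]
    - [0, 0, 0, -1, 15, 0, 40]
    - [0, 0, 0, 0, 0, 0, 40]
    - [0, 0, 0, 0, 0, 0, 40]

```text
time: 11.08
tool_pos: [440.4, 265.2, 106.5]
ee_rot: [[-0.0, 0.265, -0.964], [-0.001, -0.964, -0.265], [-1.0, 0.001, 0.001]]
force: [0.2, -0.5, -4.5]
width: 0.497
```

```bash
python3 - <<'E'
from h import *
s=env.state();print(s['time'],s['tool_pos'],s['qpos'].round(2),s['force'].round(2),s['width'])
c=cam('wrist');blobs(c,'b',200);w=c['image']
c=cam('scene');blobs(c,'b',200);cv2.imwrite('pics/p.png',cv2.resize(np.hstack([w,c['image']]),(800,300)))
c=cam('side');blobs(c,'b',200);blobs(c,'y')
E
```

```text
11.075 [440.37743548 265.17915861 106.52393045] [ 0.02  0.5  -0.76  1.98  0.46  0.84 -2.3 ] [ 0.16 -0.46 -4.54] 0.4970375651562128
b px [253. 148.] area 3178 min [395. 197.  13.] max [520. 347. 179.] topmid [459.9 271.6 102.7] 2346
b px [208. 140.] area 483 min [375. 188.  -0.] max [519. 243.  31.] topmid [449.1 215.8  28.3] 105
y px [287. 166.] area 287 min [608.   7.  53.] max [650.  51.  77.] topmid [628.6  30.6  74.5] 201
y px [224. 218.] area 415 min [ 461. -127.   -3.] max [510. -17.  75.] topmid [ 488.6 -104.9   73. ] 319
```

View pics/p.png

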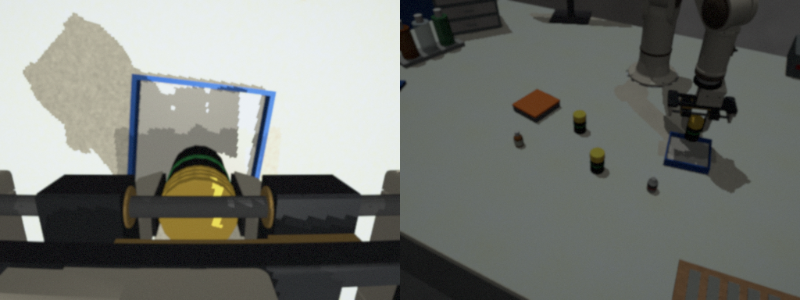

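The wrist view shows the gripped canister over the tray, whose rim runs from about (132,75) to (272,93). The canister sits between the side walls. I'll lower it gently onto the foam.

Request:
drive_tool:
  plan:
    - [0, 0, 0, 0, 1, -10, 40]
    - [0, 0, 0, 0, 0, -15, 40]
    - [0, 0, 0, 0, 0, -15, 40]
    - [0, 0, 0, 0, 0, -10, 40]
    - [0, 0, 0, 0, 0, -6, 40]
    - [0, 0, 0, 0, 0, -4, 40]
    - [0, 0, 0, 0, 0, -2, 40]
    - [0, 0, 0, 0, 0, -1.5, 40]
    - [0, 0, 0, 0, 0, -1, 40]
    - [0, 0, 0, 0, 0, -0.5, 40]
    - [0, 0, 0, 0, 0, 0, 40]
    - [0, 0, 0, 0, 0, 0, 40]

```text
time: 12.72
tool_pos: [440.4, 267.6, 42.0]
ee_rot: [[0.0, 0.267, -0.964], [-0.0, -0.964, -0.267], [-1.0, 0.0, -0.0]]
force: [-0.3, -0.6, -0.6]
width: 0.497
```

The load has moved onto the foam (wrist force is now -0.6 N). Releasing and retreating.

Request:
drive_tool:
  plan:
    - [0, 0, 0, 0, 0, 0, 52]
    - [0, 0, 0, 0, 0, 0, 65]
    - [0, 0, 0, 0, 0, 0, 80]
    - [0, 0, 0, 0, 0, 0, 80]
    - [0, 0, 0, 0, 0, 10, 80]
    - [0, 0, 0, 0, 0, 25, 80]
    - [0, 0, 0, 0, 0, 35, 80]
    - [0, 0, 0, 0, 0, 35, 80]
    - [0, 0, 0, 0, 0, 35, 80]
    - [0, 0, 0, 0, 0, 30, 80]
    - [0, 0, 0, 0, 0, 0, 80]
    - [0, 0, 0, 0, 0, 0, 80]

```text
time: 14.22
tool_pos: [440.0, 267.1, 211.5]
ee_rot: [[-0.0, 0.266, -0.964], [-0.001, -0.964, -0.266], [-1.0, 0.001, 0.0]]
force: [-0.0, -0.7, -0.6]
width: 0.877
```

```bash
python3 - <<'E'
from h import *
s=env.state();print(s['time'],s['tool_pos'],s['force'].round(2),s['width'])
c=cam('wrist');blobs(c,'y');blobs(c,'b',200);w=c['image']
c=cam('side');blobs(c,'y');blobs(c,'b',100);cv2.imwrite('pics/f.png',cv2.resize(np.hstack([w,c['image']]),(800,300)))
E
```

```text
14.225 [440.00393294 267.0617294  211.46168783] [-0.04 -0.71 -0.55] 0.8766246330588313
y px [253. 180.] area 1655 min [419. 247.  71.] max [463. 290.  87.] topmid [440.6 268.1  84.5] 1561
y px [412. 268.] area 68 min [476. 233. 296.] max [481. 236. 300.] topmid [478.9 234.7 298.4] 68
b px [254. 173.] area 2336 min [364. 190.  14.] max [519. 347.  31.] topmid [441.6 268.5  28.8] 1700
y px [197. 105.] area 73 min [404. 245.  -1.] max [446. 427.  87.] topmid [432.8 267.5  84.8] 58
y px [287. 166.] area 283 min [608.   7.  52.] max [651.  51.  77.] topmid [628.9  29.8  74.5] 209
y px [224. 218.] area 397 min [ 462. -128.   -3.] max [510. -17.  75.] topmid [ 488.7 -104.6   72.9] 314
b px [208. 138.] area 525 min [371. 187.   1.] max [519. 345.  31.] topmid [446.9 266.5  28.3] 142
```

View pics/f.png

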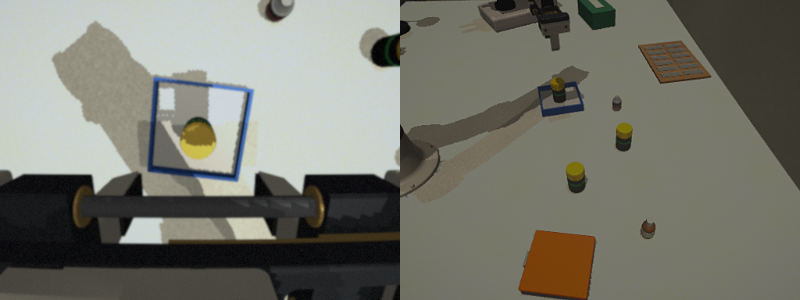

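The canister stands centred in the tray, with its cap at (198,140) in the wrist view, inside the blue rim. The other two stand upright on the bench.

```bash
python3 -c "
from bench import env
print(env.hand_in())"
```

```text
the job is handed in; nothing more can be done
None
```

The heavy canister is standing in the blue tray and I've handed the job in; no verdict was reported. I lifted two canisters by about 15 mm:

| Canister (position at the start) | Wrist reading | Result |
|---|---|---|
| (488, -104) | about -1.2 N | Light; set back down on the bench |
| (461, 72) | about -4.5 N | Heavy; placed in the tray |
| (629, 30) | not lifted | Taken to be empty, as the first reading was light and the second heavy |

**Heavy canister:** the last wrist picture put its centre about 1 mm from the tray's centre. Its cap top was at 84.5 mm, as expected for a canister standing on the foam.

**Empty canisters:** both stood upright on the bench at their original places, to within about 2 mm.

**Robot:** the gripper was open and well clear at about 14 s. No check failed or disagreed.

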